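# Bring the bench drill down to the depth line and hold it for the stop to be set

## Task

We are setting the drilling depth on the small bench drill. Two marked blocks stand on its board, and only one of them stands under the drill, right behind the bit: take the drill's feed lever by its black ball knob and pull it down against its return spring until the point of the bit is level with the line drawn on that block, without shifting the blocks or the things lying about. Finish while still holding the knob, with the bit standing still at the line, so that I can tighten the depth stop; do not let go.

Things in the scene. Friction and masses are not known exactly. Their poses are not given: they have to be found in the camera images.
- bench_drill: small grey bench drill, fixed, on a plywood board 300 x 340 mm, 18 mm thick. Origin: centre of the board's underside; x points away from the operator to the column, y to the operator's left, z up. Height 325 mm; its head (x -45 to 182, y -46 to 46 mm) begins 176 mm above the bench. The bit hangs at x -10, y 0, the column is at x 85, the feed lever is on the operator's right.
- lever_knob: black ball knob, 32 mm in diameter, at the end of the feed lever (10 mm steel rod). Origin: ball centre. It moves on a circle of 150 mm radius about lever_pivot in the drill's upright x-z plane; the rod runs from ball to pivot in that plane, so left, right, front and top are free. At rest it points to the operator and 0.61 rad (35 degrees) up, ball centre 311 mm above the bench.
- lever_pivot (a point): centre of the knob's circle: the point of the lever's axis in the knob's plane, in the drill's frame at x 30, y -90, z 225 mm.
- feed_lever (a joint): angle of the feed lever in rad: 0 at rest (up, at its stop), growing as the knob is pulled down, 1.36 at the lower end; the lever stands 0.61 minus this value above level. It lowers the bit by 30 mm per rad. A return spring pulls it up: the knob needs about 6 N at the top, 11 N at the bottom, and flies back up when let go.
- drill_point (a point): the point of the 6 mm twist drill, which hangs straight down from the chuck; at rest 66 mm above the board's top (84 mm above the bench). It goes straight down as the lever is pulled.
- oak_block: loose dark-brown wooden block, 34 mm deep (x), 64 mm wide (y), 62 mm high, about 0.15 kg. Origin: centre of its underside; its front face looks to its -x. It stands on the board either right behind the bit, its front about 3 to 9 mm clear of it, or waiting some 12 cm to the left.
- oak_line (a point): middle of the white line, 2.4 mm thick and level, right across the front face of the dark block; 42 to 54 mm above the board's top, so the bit must come down about 12 to 24 mm for it.
- pine_block: loose light-coloured wooden block of the same size and weight as the dark one; origin and axes alike. It stands in the other of the two places.
- pine_line (a point): middle of the dark blue line, 2.4 mm thick and level, right across the front face of the light block; 29 to 41 mm above the board's top, so the bit must come down about 25 to 37 mm for it.
- pencil: red flat carpenter's pencil, 170 mm long, 14 mm wide, 8 mm thick, lying on the left front part of the board; origin under its middle. Leave it alone.
- tape_measure: yellow and black tape measure, 36 x 95 x 66 mm, on the bench to the left of the board; origin under its middle. Leave it alone.
- spanner: combination spanner, 170 mm long, 34 mm wide, 8 mm thick, lying flat on the bench to the right of the board; origin under its middle. Leave it alone.
Mind the look-alikes: they are no part of the job. What is shaped like the pine_block but pink is not meant.

How it is judged:
By the outcome, as a careful person would: the job done as asked, in the order asked, and still so for the second after the job is handed in, while the arm keeps its last pose, push and grip.
It also fails if it takes over 35 s, if anything falls off the work surface, if the arm or the gripper's body presses on something with over 40 N, if the wrist force passes 120 N, or if a joint passes its speed limit or range.

## Robot

A 6-joint arm with a two-finger parallel gripper is mounted at the origin on a cart in front of the work surface, level with it; the furniture and walls round the work are solid. World frame = base frame: x ahead of the robot, y to its left, z up, the work surface at z = 0. Lengths are in m, angles in rad, forces in N, time in s.
With the tool pointing down it reaches from about 0.4 to 0.825 m from the base axis. Payload 7 kg.
Tool frame: the origin (TCP) lies at the very end of the fingers, on their centre line; the grasp point (between the pads) lies 19 mm behind it; z points along the fingers, y is the line along which they close (so a half turn about z gives the same grasp; the last joint's range is limited). The gripper opens to 88 mm and grips with 3 to 60 N. Pads are 19 mm wide; open, the fingers measure 130 mm over their backs; the gripper's body (78 mm by 193 mm) begins 47 mm behind the grasp point.
Start: joints at [-0.851, 0.359, 0.012, 0, -1.224, -0.288], TCP at [0.282, -0.613, 0.227] pointing down, gripper open.
Joint ranges: [-3.07, 3.07], [-1.43, 2.12], [-1.02, 1.25], [-3.03, 1.67], [-3.05, -0], [-3.03, 3.03]. Speed limits (rad/s): [2.39, 2.39, 3.01, 3.14, 3.14, 3.14].

## Interface

Orientations are given as a unit quaternion [w, x, y, z].
In Python, from plant import manip, optics, order gives the robot as it stands.
- The arm moves only by the tool play_rows, never from a script. Its argument "steps" is a list of rows, each an object with "jaw": the finger opening in mm, from 0 to 87.6; "delta_pos": the shift along the tool's x, y, z in mm, a list of three; "turn": the turn about the tool's z in rad. A call has exactly 5 rows; each row is the pose to reach, as a shift and turn from the pose commanded when the call began, along the tool's axes at that moment; what a row does not reach only later rows make up. A row lasts 1/10 s, in which the tool goes at most 50 mm and 8.59 degrees, less where a joint would pass 70% of its speed; a pose out of reach is approached as far as the arm can. A call with a gripper value outside its range is refused whole. The fingers move at their own pace and stop on an object; the grip force is fixed at half the most. Time passes only in rows, so rows that repeat a pose let the fingers close, or fill a call up. It gives the time, the measured TCP pose, the force, the opening and the grip force at its end, in the units of the state.
- manip.read_state(): the state, without advancing time (a new reading comes with each control period).
- optics.camera(name): name is "scene" or "top"; returns the picture (420x560x3 uint8, blue, green, red); there is no depth.
- optics.camera_info(name): a dict with "fov_y" (degrees; the focal length in pixels is half the picture's height over the tangent of half this angle, whatever the lens; pixels are square), "cx", "cy" (the principal point, pixels), "xyz" and "attitude" of the camera in the world. Camera axes: x right, y up, looking along -z (the intrinsics and any distortion apply to the point x, -y, -z); pixel columns grow to the right and rows downward; lengths in m; the calibration is good to about 2 mm. A picture is of the moment at which its call begins. camera_info takes no time and is no camera call.
- order.close_job(): hands the job in; it is judged then, once.
The state is a dict: "time_s": time; "joint_positions": joint angles; "qvel": joint speeds; "tau": joint torques, N m; "tool_pos": TCP position; "eef_rot": TCP orientation; "ft_force": force on the tool from outside, world axes, zero at the start; "torque": the same for the moment, N m; "finger_gap": opening from 0.0 (shut) to 1.0 (fully open); "finger_force": force on a finger pad.
Only numpy, scipy, OpenCV 4.12 (cv2) and the standard library are available. Lean on these libraries where they do the work, as an engineer would, in place of code of your own. Each camera call takes 0.05 s, during which the arm holds its last target. There are 200 camera calls.

## Working session

There is one attempt and no reset: what is moved stays moved. The work goes in short steps, Python scripts to look and compute and a tool call to move; the robot and the scene stay as the last step left them, time stands still between calls to the robot, and variables do not carry over. Pictures are saved under pics/ and viewed, at most 10 in all, crops included, and the job is handed in when it is done.

Besides the shell and the picture viewer there is one more tool, called after "Emit:" as name([rows], argument=value, ...), one row to a line, values as JSON. play_rows: Moves the arm, as the interface text tells. Its arguments: {"type":"object","properties":{"steps":{"type":"array","items":{"type":"object","properties":{"jaw":{"type":"number"},"delta_pos":{"type":"array","items":{"type":"number"}},"turn":{"type":"number"}}}}},"required":["steps"]}

```bash
mkdir -p pics; ls
python3 - <<'E'
from plant import manip, optics, order
import cv2
for n in("scene","top"):
    print(n,optics.camera_info(n)); cv2.imwrite(f"pics/{n}0.png",optics.camera(n))
print(manip.read_state())
E
```

```text
pics
scene {'fov_y': 49.99164830201982, 'cx': 275.5474678142639, 'cy': 211.7850700810408, 'xyz': array([-0.5096209 , -0.84380226,  1.06024792]), 'attitude': array([ 0.79365372,  0.43442719, -0.20437554, -0.37365416])}
top {'fov_y': 51.921426535775545, 'cx': 280.6692480693675, 'cy': 211.22252282416312, 'xyz': array([-0.40881306, -0.12392498,  1.40198544]), 'attitude': array([ 0.70829283,  0.24175272, -0.20577145, -0.63050376])}
{'time_s': 0.1, 'joint_positions': array([-8.50924275e-01,  3.59306049e-01,  1.11415274e-02, -3.14610652e-04,
       -1.22410004e+00, -2.88126345e-01]), 'qvel': array([-5.16965145e-05, -1.07943176e-03,  2.24288084e-03,  1.17093501e-03,
       -5.46267462e-04, -6.68091253e-04]), 'tau': array([-1.32475521e-03, -5.84165275e+01,  2.93751973e+01,  7.01553002e+00,
        1.02152795e-02, -2.72342362e-05]), 'tool_pos': array([ 0.28226379, -0.61265969,  0.22571735]), 'eef_rot': array([-2.25013036e-04, -2.14147728e-01,  9.76800998e-01,  7.14265045e-04]), 'ft_force': array([ 0.41960176,  0.22771914, -0.2277241 ]), 'torque': array([ 0.00759803,  0.02414241, -0.01500856]), 'finger_force': 0.0, 'finger_gap': 1.003246589828417}
```

View pics/scene0.png

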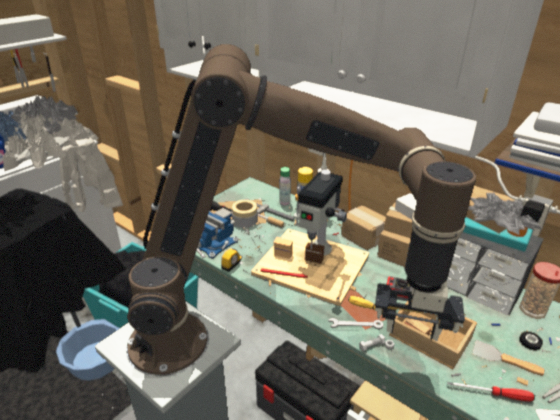

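View pics/top0.png

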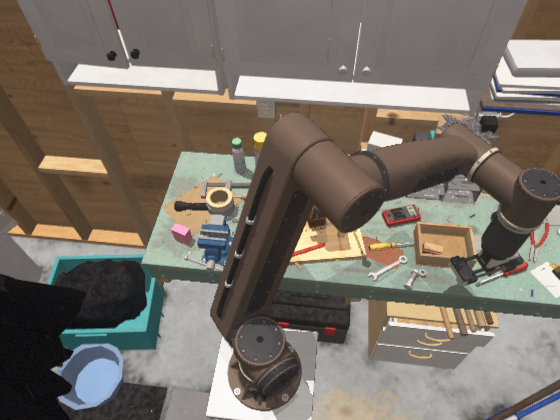

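The scene view shows the drill at about (318,215) and the board around (310,262). A dark block stands under the head at about (315,253), and a light one is to its left at (284,245). In the top view the arm hides the drill. I'll enlarge the scene crop.

Run:
```python
import cv2
im=cv2.imread("pics/scene0.png")
c=im[160:310,240:390]; cv2.imwrite("pics/crop0.png",cv2.resize(c,(600,600),interpolation=cv2.INTER_CUBIC))
```

```text
(no output)
```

View pics/crop0.png

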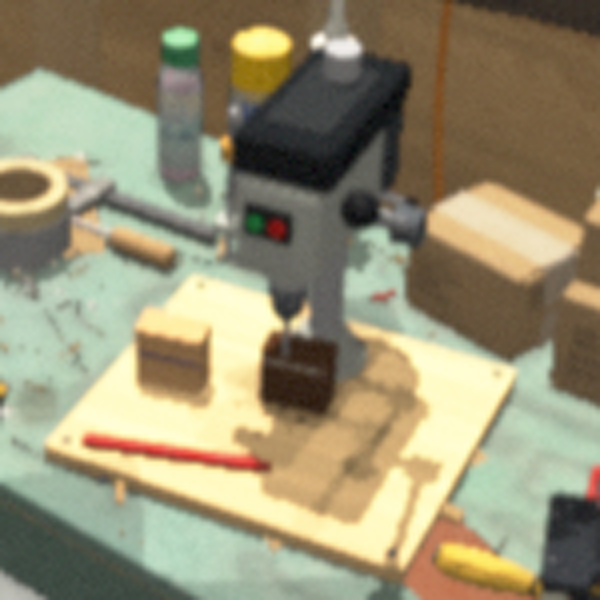

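The dark (oak) block stands right behind the bit, with its white line near (315,252). The light block waits to the left at (283,247). The knob is near (330,212). The board corners are near (251.5,272), (340.5,303.5), (368.5,252.5) and (290,229.5).

```bash
cat > h.py <<'E'
import numpy as np, cv2, json
from scipy.spatial.transform import Rotation as R
from scipy.optimize import least_squares
from plant import manip, optics, order
class Cam:
    def __init__(s,n):
        i=optics.camera_info(n); s.f=210/np.tan(np.radians(i['fov_y']/2)); s.c=np.array([i['cx'],i['cy']]); s.p=i['xyz']
        q=i['attitude']; s.R=R.from_quat([q[1],q[2],q[3],q[0]]).as_matrix()
    def ray(s,uv):
        u=(np.asarray(uv,float)-s.c)/s.f; d=s.R@np.array([u[0],-u[1],-1]); return d
    def plane(s,uv,z): d=s.ray(uv); return s.p+d*(z-s.p[2])/d[2]
    def proj(s,P):
        q=(np.asarray(P,float)-s.p)@s.R; return s.c+s.f*np.stack([q[...,0],-q[...,1]],-1)/(-q[...,2:])
def W(pose,P): # drill frame (m) -> world
    x,y,a=pose; P=np.asarray(P,float); c,s=np.cos(a),np.sin(a)
    return np.stack([x+c*P[...,0]-s*P[...,1],y+s*P[...,0]+c*P[...,1],P[...,2]],-1)
E
python3 - <<'E'
from h import *
S=Cam("scene")
px=np.array([[45,447],[402,575],[515,370],[200,277]])/4+[239.6,159.6]
B=np.array([[-.15,.17,.018],[-.15,-.17,.018],[.15,-.17,.018],[.15,.17,.018]])
# board edges: mask the yellowish board, hull -> quad
im=cv2.imread("pics/scene0.png"); hsv=cv2.cvtColor(im,cv2.COLOR_BGR2HSV)
print(hsv[285,300],hsv[262,262],hsv[277,320],hsv[300,338],hsv[240,260])
r=least_squares(lambda p:(S.proj(W(p,B))-px).ravel(),[.6,0,0])
print(r.x,r.fun.reshape(-1,2).round(2))
k=W(r.x,[.03-.15*np.cos(.61),-.09,.225+.15*np.sin(.61)]); print("knob pred",k,S.proj(k),"seen",S.plane(np.array([361,208])/4+[239.6,159.6],.311))
print("bit",S.proj(W(r.x,[-.01,0,.084])))
E
```

```text
[ 27  59 255] [ 29  46 255] [ 18 110 209] [ 18 110 187] [ 53  23 187]
[ 0.56812023 -0.1234522   0.20014811] [[-0.23 -0.34]
 [ 0.17 -0.43]
 [ 1.04  0.84]
 [-1.08 -0.23]]
knob pred [ 0.49492182 -0.23013479  0.31093012] [329.96508478 212.77779083] seen [ 0.50021975 -0.22616075  0.311     ]
bit [311.22659208 248.8046074 ]
```

Run:
```python
from h import *
S=Cam("scene"); im=cv2.imread("pics/scene0.png"); g=cv2.cvtColor(im,cv2.COLOR_BGR2GRAY)
print(g[204:222,320:342])
m=(g[203:222,322:338]<75).astype(np.uint8)
n,l,st,c=cv2.connectedComponentsWithStats(m); 
for i in range(1,n): print(st[i],c[i]+[322,203],S.plane(c[i]+[322,203],.311))
print(S.f*0.032/np.linalg.norm(S.p-[.5,-.228,.311]),"px dia")
print("oak block BGR mean rows"); print(g[240:266,303:327])
```

```text
[[ 17  17  17  20  33  52  80  93  95  94  97  99  99  97  89  58  40  37
   51  78  87  87]
 [ 11  21  22  24  52  81  94  97 100 100  96  97  98  94  85  59  37  40
   56  79  87  88]
 [ 24  19  30  43  71  91  96  94  91  94  93  92  95  94  87  61  45  53
   70  84  89  85]
 [ 39  38  50  66  88  93  93  80  79  74  74  79  83  88  86  71  67  78
   87  88  90  89]
 [ 75  70  78  91  94  93  80  63  58  62  58  60  65  77  89  89  94 105
  105 101  95  87]
 [ 92  94  94  99  96  83  65  46  47  52  50  44  47  56  77  94 107 111
  119 121 114  86]
 [105 100 100  96  92  69  47  36  42  51  50  44  33  41  58  85  97 101
  111 117 113  84]
 [107  96  98  94  89  58  30  31  34  41  45  40  34  35  54  92 103  98
  100 117 117 108]
 [105  98  95  95  88  53  32  28  31  34  35  34  30  30  72 123 141 123
  111 124 128 123]
 [102  98  98  99  88  54  25  23  16  32  32  27  27  19  61 114 146 147
  133 138 134 130]
 [101  99  99 100  93  69  35  23  17  22  18  20  24  28  57  95 121 130
  129 136 140 131]
 [100 100  96  98  96  81  54  31  26  18  23  23  37  55  78  91  95 103
  1
[... 2790 characters left out ...]
69  98  50  39  41  37  31  36  36  41  39  39  39  34  39  32  38
   38  51  87 118 130 141]
 [223 197 129  74  61  60  51  45  42  37  42  38  29  39  32  32  33  39
   43  65 104 131 138 149]
 [228 215 161 113  95  92  77  59  53  58  52  48  41  37  32  37  37  38
   50  87 116 131 146 163]
 [237 228 196 137 114 107  93  81  82  87  81  74  64  61  53  47  43  41
   63  96 116 130 156 172]
 [241 236 215 169 146 126 106 100 103 106 104  91  87  84  79  73  64  68
   81 101 112 129 161 173]
 [241 240 233 224 206 160 126 117 112 113 108  93  82  93 101  97  95  98
  109 117 122 137 154 162]
 [242 242 241 236 220 172 147 136 127 121 114 100  95 104 112 113 114 123
  136 146 147 150 157 158]]
```

```bash
cat > line.py <<'E'
from h import *
def edge(prof,rows,level):  # first downward crossing rising above level
    for i in range(len(prof)-1):
        if prof[i]<level<=prof[i+1]: return rows[i]+(level-prof[i])/(prof[i+1]-prof[i])
def measure(g,S,cols=range(306,321)):
    lp=[];bp=[]
    for c in cols:
        r0=250.2+(c-307)*.2; rr=np.arange(int(r0)-2,int(r0)+4); v=np.clip(g[rr,c]-41,0,None)
        if not 310<=c<=313: lp.append([c,(v*rr).sum()/v.sum()])
        rb=np.arange(256,268); p=g[rb,c]; lo=p[:3].min(); hi=p.max() if c>309 else p[:10].max()
        e=edge(p,rb,(lo+min(hi,110))/2)
        if e: bp.append([c,e])
    return np.array(lp),np.array(bp)
E
python3 - <<'E'
from line import *
S=Cam("scene")
g=np.mean([cv2.cvtColor(optics.camera("scene"),cv2.COLOR_BGR2GRAY).astype(float) for _ in range(8)],0); np.save("g0.npy",g)
np.set_printoptions(suppress=True,linewidth=150)
lp,bp=measure(g,S); print(lp.round(2).tolist()); print(bp.round(2).tolist())
print(g[242:266,304:324].round().astype(int))
pose=[.5681,-.1235,.200]
for h in(.042,.048,.054):
  for x in (-.004,-.001,.002):
    P=S.proj(W(pose,[[x,.032,.018+h],[x,-.032,.018+h]])); Q=S.proj(W(pose,[[x,.032,.018],[x,-.032,.018]])); print(h,x,P.round(1).tolist(),Q.round(1).tolist())
E
```

```text
[[306.0, 249.68], [307.0, 249.79], [308.0, 250.13], [309.0, 250.15], [314.0, 251.33], [315.0, 251.55], [316.0, 252.04], [317.0, 252.17], [318.0, 252.25], [319.0, 252.51], [320.0, 252.77]]
[[306.0, 260.03], [307.0, 260.27], [308.0, 260.46], [309.0, 260.89], [310.0, 261.67], [311.0, 261.66], [312.0, 261.54], [313.0, 261.65], [314.0, 261.98], [315.0, 262.33], [316.0, 262.54], [317.0, 262.73], [318.0, 263.0], [319.0, 263.29], [320.0, 263.24]]
[[248 247 244 227 198 193 172 133 155 190 190 196 192 151 109  97  96  98  96  96]
 [248 246 233 180 124 116 114 104 115 131 132 148 164 146 110  94  94  96  96  97]
 [247 242 207 129  89  80  86  89  78  73  73  87 110 106  83  75  78  84  91  93]
 [244 230 163  97  76  67  72  77  60  45  42  50  58  58  53  52  57  63  70  76]
 [242 203 124  78  60  53  64  72  55  40  40  40  40  39  40  41  43  42  48  56]
 [242 178  88  59  48  47  64  73  55  40  39  39  38  40  38  39  37  39  39  48]
 [242 168  74  49  44  46  60  66  52  42  40  37  39  39  40  38  40  40  38  51]
 [237 162  81  62  58  57  61  59  47  43  41  42  39  40  40  40  40  39  4
[... 1343 characters left out ...]
0.004 [[303.6, 250.7], [319.8, 255.8]] [[303.2, 259.8], [319.2, 265.0]]
0.042 -0.001 [[303.9, 250.2], [320.2, 255.4]] [[303.5, 259.3], [319.5, 264.5]]
0.042 0.002 [[304.3, 249.8], [320.5, 254.9]] [[303.9, 258.9], [319.9, 264.1]]
0.048 -0.004 [[303.6, 249.4], [319.9, 254.5]] [[303.2, 259.8], [319.2, 265.0]]
0.048 -0.001 [[304.0, 248.9], [320.2, 254.0]] [[303.5, 259.3], [319.5, 264.5]]
0.048 0.002 [[304.3, 248.5], [320.6, 253.6]] [[303.9, 258.9], [319.9, 264.1]]
0.054 -0.004 [[303.7, 248.0], [320.0, 253.2]] [[303.2, 259.8], [319.2, 265.0]]
0.054 -0.001 [[304.0, 247.6], [320.3, 252.7]] [[303.5, 259.3], [319.5, 264.5]]
0.054 0.002 [[304.4, 247.1], [320.7, 252.3]] [[303.9, 258.9], [319.9, 264.1]]
```

Run:
```python
from line import *
S=Cam("scene"); g=np.load("g0.npy")
lp,bp=measure(g,S)
bp=bp[(bp[:,0]<=308)|(bp[:,0]>=310)]
top=[]
for c in [308,309,313,314,315]:
    rr=np.arange(239,248); p=g[rr,c]; lev=(p[:3].mean()+ (60 if c>310 else 80))/2
    i=np.where((p[:-1]>=lev)&(p[1:]<lev))[0][0]; top.append([c,rr[i]+(p[i]-lev)/(p[i]-p[i+1])])
top=np.array(top)
fl,fb,ft=[np.polyfit(a[:,0],a[:,1],1) for a in(lp,bp,top)]
print(fl,fb,ft,[np.polyval(f,312).round(2) for f in(fl,fb,ft)])
def run(db=0,dt=0,dl=0):
    C=np.array([306.,320.])
    b=[S.plane([c,np.polyval(fb,c)+db],.018) for c in C]; t=[S.plane([c,np.polyval(ft,c)+dt],.080) for c in C]
    u=(b[1]-b[0])[:2]; u/=np.linalg.norm(u); n=np.array([-u[1],u[0]])
    hs=[]
    for c in C:
        d=S.ray([c,np.polyval(fl,c)+dl]); k=(n@(b[0]-S.p)[:2])/(n@d[:2]); hs.append((S.p+k*d)[2]-.018)
    print("face yaw",np.arctan2(n[1],n[0]).round(3),"h",np.round(np.array(hs)*1e3,1),"depth",[(n@(x-b[0])[:2]*1e3).round(1) for x in t])
    return b,n
b,n=run(); run(db=.3); run(dt=.3); run(dl=.3)
pose=[.5681,-.1235,.200]; bit=W(pose,[-.01,0,.084]); print("clear of axis mm",n@(b[0]-bit)[:2]*1e3)
```

```text
[  0.22600195 180.44566142] [  0.2320783  189.17805818] [9.06030937e-02 2.14581804e+02] [np.float64(250.96), np.float64(261.59), np.float64(242.85)]
face yaw 0.33 h [48.3 48.3] depth [np.float64(24.5), np.float64(35.1)]
face yaw 0.331 h [49.7 49.6] depth [np.float64(26.2), np.float64(36.7)]
face yaw 0.33 h [48.3 48.3] depth [np.float64(22.8), np.float64(33.3)]
face yaw 0.33 h [47.  46.9] depth [np.float64(24.5), np.float64(35.1)]
clear of axis mm 11.296481038365876
```

Emit:
play_rows([
  {"delta_pos": [-20,14,-40],"turn": 0.046,"jaw": 87},
  {"delta_pos": [-50,36,-80],"turn": 0.092,"jaw": 87},
  {"delta_pos": [-90,65,-110],"turn": 0.138,"jaw": 87},
  {"delta_pos": [-125,91,-130],"turn": 0.185,"jaw": 87},
  {"delta_pos": [-160,116,-136],"turn": 0.231,"jaw": 87},
])

```text
time_s: 1.0
tool_pos: [0.3784, -0.4427, 0.3647]
eef_rot: [0.001, -0.099, 0.995, -0.001]
ft_force: [1.5, 1.0, -0.2]
finger_gap: 1.0
finger_force: 0.0
```

```bash
cat >> h.py <<'E'
def tool(s,target):
    q=s['eef_rot']; M=R.from_quat([q[1],q[2],q[3],q[0]]).as_matrix()
    return (M.T@(np.asarray(target)-s['tool_pos'])*1e3).round(1), np.degrees(np.arctan2(M[1,1],M[0,1])).round(2)
E
python3 - <<'E'
from h import *
s=manip.read_state(); print(s['time_s'],s['tool_pos'],s['joint_positions'].round(3),tool(s,[.497,-.228,.362]))
E
```

```text
1.0 [ 0.37841095 -0.44271158  0.36468295] [-5.270e-01  1.460e-01  3.500e-02  1.000e-03 -1.456e+00 -8.450e-01] (array([-158.5,  187.2,    2.5]), np.float64(101.34))
```

Emit:
play_rows([
  {"delta_pos": [-25,30,0],"turn": 0,"jaw": 87},
  {"delta_pos": [-60,71,0],"turn": 0,"jaw": 87},
  {"delta_pos": [-95,112,0],"turn": 0,"jaw": 87},
  {"delta_pos": [-130,154,0],"turn": 0,"jaw": 87},
  {"delta_pos": [-158,187,0],"turn": 0,"jaw": 87},
])

```text
time_s: 1.5
tool_pos: [0.493, -0.2318, 0.3624]
eef_rot: [0.0, -0.1, 0.995, -0.0]
ft_force: [0.6, -0.9, -0.5]
finger_gap: 0.994
finger_force: 0.0
```

Run:
```python
from h import *
a=optics.camera("scene"); t=optics.camera("top"); s=manip.read_state()
print(s['time_s'],s['tool_pos'],s['joint_positions'].round(3),tool(s,[.497,-.228,.292]))
S=Cam("scene");T=Cam("top"); print(S.proj(s['tool_pos']),T.proj(s['tool_pos']))
c1=cv2.resize(a[150:275,270:395],(400,400),interpolation=cv2.INTER_CUBIC); u,v=T.proj([.5,-.22,.2]).astype(int)
c2=cv2.resize(t[v-62:v+63,u-62:u+63],(400,400),interpolation=cv2.INTER_CUBIC); print(u,v)
cv2.imwrite("pics/s1.png",np.hstack([c1,c2])); cv2.imwrite("pics/a1.png",a)
```

```text
1.6 [ 0.49468218 -0.22929503  0.36188439] [-7.500e-02  8.400e-02 -4.200e-02 -1.000e-03 -1.444e+00 -1.289e+00] (array([-2.5,  0.8, 69.9]), np.float64(101.81))
[330.78427255 198.50112829] [352.67649388 185.31515959]
344 214
```

View pics/s1.png

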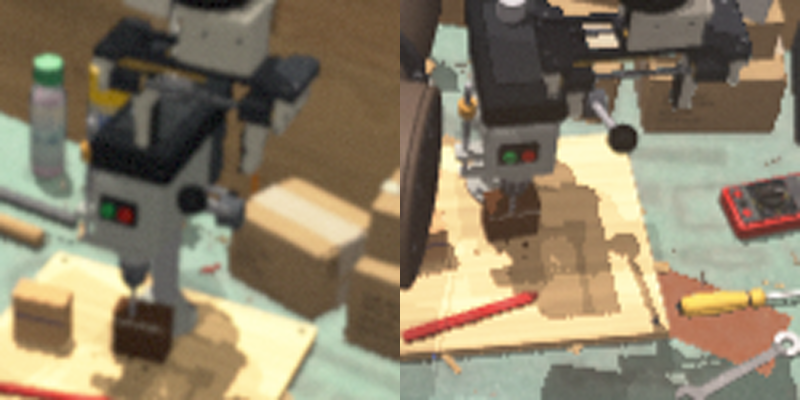

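Both views show the knob clear, at scene (330,212) and top (351,195), with the open fingers above it and straddling it. I'll triangulate the knob.

Run:
```python
from h import *
S=Cam("scene");T=Cam("top")
def blob(g,c,th,r=9):
    u,v=int(c[0]),int(c[1]); w=g[v-r:v+r+1,u-r:u+r+1]; n,l,st,ce=cv2.connectedComponentsWithStats((w<th).astype(np.uint8))
    i=1+np.argmin(np.linalg.norm(ce[1:]-r,axis=1)); return ce[i]+[u-r,v-r],st[i]
a=np.mean([cv2.cvtColor(optics.camera("scene"),6).astype(float) for _ in range(4)],0)
t=np.mean([cv2.cvtColor(optics.camera("top"),6).astype(float) for _ in range(4)],0)
np.save("t1.npy",t);np.save("a1.npy",a)
np.set_printoptions(linewidth=170)
print(t[186:204,342:362].round().astype(int))
for th in (55,65,75): 
    bs,_s=blob(a,(329.5,211.5),th); bt,_t=blob(t,(351.3,195),th); print(th,bs,_s,bt,_t,S.plane(bs,.311),T.plane(bt,.311))
    r=least_squares(lambda P:np.r_[S.proj(P)-bs,T.proj(P)-bt],[.497,-.228,.311]); print(r.x,r.fun)
s=manip.read_state(); print(s['time_s'],s['tool_pos'])
```

```text
[[ 63 149 189 178 124  90 114 165 181 193 194 193 192 186 177 112  91  84  85  86]
 [ 55 104 163 192 168 103 165 178 184 190 192 190 191 186 178 114  88  83  84  84]
 [ 64  73 122 171 193 143 164 181 187 190 190 192 189 184 179 119  88  83  83  82]
 [ 92  84  84 142 179 195 172 178 190 188 195 196 192 188 183 114  86  84  82  82]
 [133 118 117 142 154 184 188 156 166 144 167 174 183 192 185 112  86  84  84  83]
 [178 179 178 177 145 156 141  97  59  52  49  70 126 177 184 138  92  82  86  84]
 [189 189 187 189 175 114  60  51  54  51  50  51  50 123 180 184 107  82  91  84]
 [202 205 204 214 201  95  44  51  56  45  46  48  49  46 166 182 132 117 114 115]
 [229 233 234 239 202  91  45  45  45  48  46  46  44  46 135 177 180 179 176 172]
 [244 244 244 244 182  77  44  45  46  47  48  46  46  44 137 180 187 188 185 183]
 [244 244 244 244 198  86  44  46  46  46  50  46  46  46 146 183 188 190 189 189]
 [245 245 246 246 233 134  56  44  47  48  47  46  46  65 166 181 183 185 188 184]
 [246 246 246 246 246 215 105  48  46  46  46  46  63 119 164 171 174 176 177 174]
 [245 245 245 245 244
[... 495 characters left out ...]
71351  0.311     ] [ 0.49809868 -0.23142147  0.311     ]
[ 0.49202024 -0.23040173  0.31682487] [ 0.22440741 -0.20340624 -0.14726241  0.2830235 ]
65 [329.56756757 211.89189189] [ 5  6 10  9 74] [351.41071429 194.73214286] [ 6  5  8  8 56] [ 0.49826852 -0.22642346  0.311     ] [ 0.49810715 -0.23119731  0.311     ]
[ 0.49297273 -0.23032491  0.31585991] [ 0.19843618 -0.17986898 -0.13023602  0.25029715]
75 [329.48192771 211.72289157] [ 5  5 10 10 83] [351.43859649 194.66666667] [ 6  5  8  8 57] [ 0.49890796 -0.22567857  0.311     ] [ 0.4983927  -0.23128108  0.311     ]
[ 0.49247921 -0.23030486  0.31673869] [ 0.20711509 -0.18775362 -0.13592479  0.26121299]
2.0 [ 0.49191896 -0.23477923  0.36197393]
```

Run:
```python
from h import *
for _ in range(5):
    optics.camera("top"); s=manip.read_state(); print(s['time_s'],s['tool_pos'],s['qvel'].round(3),tool(s,[.497,-.229,.292]))
```

```text
2.05 [ 0.49196003 -0.23467761  0.36198124] [ 0.005 -0.    -0.001 -0.001  0.     0.001] (array([-6.1,  4.6, 70. ]), np.float64(101.4))
2.1 [ 0.49203607 -0.23457192  0.36196421] [ 0.006  0.001  0.    -0.002  0.001  0.   ] (array([-6. ,  4.5, 70. ]), np.float64(101.41))
2.15 [ 0.49210832 -0.23440418  0.36192902] [ 0.007 -0.003 -0.001  0.001  0.001 -0.002] (array([-5.9,  4.3, 69.9]), np.float64(101.43))
2.2 [ 0.49217164 -0.23426845  0.36193424] [ 0.005  0.     0.002 -0.    -0.    -0.001] (array([-5.8,  4.2, 69.9]), np.float64(101.44))
2.25 [ 0.49226435 -0.23412637  0.36193412] [ 0.006  0.    -0.    -0.     0.001 -0.001] (array([-5.7,  4.1, 69.9]), np.float64(101.46))
```

Emit:
play_rows([
  {"delta_pos": [0,-1,10],"turn": 0,"jaw": 87},
  {"delta_pos": [0,-2,20],"turn": 0,"jaw": 87},
  {"delta_pos": [0,-3,30],"turn": 0,"jaw": 87},
  {"delta_pos": [0,-3,40],"turn": 0,"jaw": 87},
  {"delta_pos": [0,-3,40],"turn": 0,"jaw": 87},
])

```text
time_s: 2.75
tool_pos: [0.4923, -0.2364, 0.3198]
eef_rot: [-0.001, -0.1, 0.995, 0.001]
ft_force: [-0.3, 0.2, -0.7]
finger_gap: 0.994
finger_force: 0.0
```

Emit:
play_rows([
  {"delta_pos": [0,0,7],"turn": 0,"jaw": 87},
  {"delta_pos": [0,0,14],"turn": 0,"jaw": 87},
  {"delta_pos": [0,0,21],"turn": 0,"jaw": 80},
  {"delta_pos": [0,0,28],"turn": 0,"jaw": 70},
  {"delta_pos": [0,0,31],"turn": 0,"jaw": 60},
])

```text
time_s: 3.25
tool_pos: [0.4928, -0.2365, 0.2899]
eef_rot: [-0.0, -0.1, 0.995, 0.0]
ft_force: [-0.6, -0.3, 0.1]
finger_gap: 0.788
finger_force: 0.0
```

Run:
```python
from h import *
for _ in range(6):
    optics.camera("top")
s=manip.read_state(); print(s['time_s'],s['tool_pos'],s['qvel'].round(3),s['ft_force'],tool(s,[.497,-.229,.292]))
```

```text
3.55 [ 0.49323999 -0.23670546  0.29129235] [-0.001 -0.    -0.     0.001  0.001  0.001] [-0.48090985 -0.69658869 -0.51371665] (array([-5.2,  6.8, -0.7]), np.float64(101.51))
```

Emit:
play_rows([
  {"delta_pos": [-3,4,0],"turn": 0,"jaw": 60},
  {"delta_pos": [-5,7,0],"turn": 0,"jaw": 60},
  {"delta_pos": [-5,7,0],"turn": 0,"jaw": 55},
  {"delta_pos": [-5,7,0],"turn": 0,"jaw": 50},
  {"delta_pos": [-5,7,0],"turn": 0,"jaw": 45},
])

```text
time_s: 4.05
tool_pos: [0.4966, -0.2288, 0.291]
eef_rot: [0.0, -0.1, 0.995, -0.0]
ft_force: [0.2, -0.3, 0.7]
finger_gap: 0.541
finger_force: 0.0
```

Run:
```python
from h import *
t=[optics.camera("top") for _ in range(3)][-1]; a=optics.camera("scene")
s=manip.read_state(); print(s['time_s'],s['tool_pos'],s['qvel'].round(3),s['ft_force'],s['finger_gap'],tool(s,[.497,-.229,.292]))
c1=cv2.resize(a[175:250,290:365],(400,400),interpolation=cv2.INTER_CUBIC)
c2=cv2.resize(t[155:230,315:390],(400,400),interpolation=cv2.INTER_CUBIC)
cv2.imwrite("pics/s2.png",np.hstack([c1,c2]))
```

```text
4.25 [ 0.49652734 -0.22885354  0.29092365] [-0.002  0.001 -0.001 -0.001 -0.001  0.001] [ 0.31058546 -0.35066871  0.14201463] 0.5147832356751153 (array([-0.4, -0.2, -1.1]), np.float64(101.5))
```

View pics/s2.png

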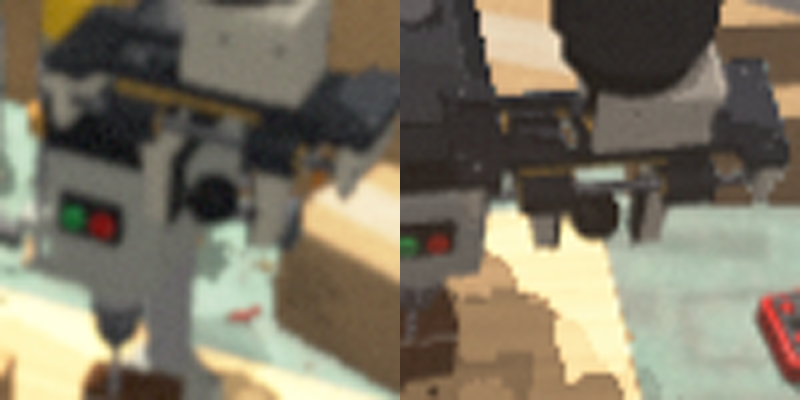

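Both views show the ball midway between the fingers and at pad height, so I'll close.

Emit:
play_rows([
  {"delta_pos": [0,0,0],"turn": 0,"jaw": 38},
  {"delta_pos": [0,0,0],"turn": 0,"jaw": 34},
  {"delta_pos": [0,0,0],"turn": 0,"jaw": 25},
  {"delta_pos": [0,0,0],"turn": 0,"jaw": 10},
  {"delta_pos": [0,0,0],"turn": 0,"jaw": 5},
])

```text
time_s: 4.75
tool_pos: [0.4963, -0.2279, 0.2908]
eef_rot: [-0.0, -0.1, 0.995, 0.001]
ft_force: [-1.3, 4.5, 1.0]
finger_gap: 0.344
finger_force: 30.0
```

Run:
```python
from h import *
s=manip.read_state(); print(s['time_s'],s['tool_pos'],s['qvel'].round(3),s['ft_force'],s['finger_gap']*87.6,s['finger_force'])
```

```text
4.75 [ 0.49629609 -0.22788598  0.29076273] [ 0.001  0.001 -0.001  0.002  0.    -0.   ] [-1.30046504  4.45896458  1.03373193] 30.10828375266794 30.000243186950684
```

Emit:
play_rows([
  {"delta_pos": [4.2,0,6.2],"turn": 0,"jaw": 5},
  {"delta_pos": [8.0,0,12.7],"turn": 0,"jaw": 5},
  {"delta_pos": [11.5,0,19.3],"turn": 0,"jaw": 5},
  {"delta_pos": [14.7,0,26.1],"turn": 0,"jaw": 5},
  {"delta_pos": [17.5,0,33.1],"turn": 0,"jaw": 5},
])

```text
time_s: 5.25
tool_pos: [0.4799, -0.2314, 0.2587]
eef_rot: [0.001, -0.101, 0.995, 0.0]
ft_force: [-1.3, 7.3, 7.3]
finger_gap: 0.349
finger_force: 30.0
```

Emit:
play_rows([
  {"delta_pos": [2.4,0,7.0],"turn": 0,"jaw": 5},
  {"delta_pos": [4.6,0,14.2],"turn": 0,"jaw": 5},
  {"delta_pos": [6.3,0,21.5],"turn": 0,"jaw": 5},
  {"delta_pos": [7.7,0,28.9],"turn": 0,"jaw": 5},
  {"delta_pos": [8.7,0,36.3],"turn": 0,"jaw": 5},
])

```text
time_s: 5.75
tool_pos: [0.4711, -0.2332, 0.2223]
eef_rot: [0.001, -0.1, 0.995, 0.0]
ft_force: [-2.4, 7.6, 7.6]
finger_gap: 0.348
finger_force: 30.0
```

Run:
```python
from line import *
S=Cam("scene");np.set_printoptions(linewidth=170)
g=np.mean([cv2.cvtColor(optics.camera("scene"),6).astype(float) for _ in range(8)],0); np.save("g2.npy",g)
a=optics.camera("scene"); t=optics.camera("top")
s=manip.read_state(); print(s['time_s'],s['tool_pos'],s['ft_force'],s['finger_gap']*87.6)
d=(s['tool_pos']-[.4963,-.2279,.2908]); dx=d[0]*np.cos(.2)+d[1]*np.sin(.2); print("drillframe",dx,-d[0]*np.sin(.2)+d[1]*np.cos(.2),d[2])
z=.15*np.sin(.61)+d[2]; print("theta from dz",.61-np.arcsin(z/.15))
print(g[242:266,303:324].round().astype(int))
c1=cv2.resize(a[225:275,290:340],(500,500),interpolation=cv2.INTER_CUBIC)
c2=cv2.resize(t[200:240,300:325],(300,500),interpolation=cv2.INTER_CUBIC)
cv2.imwrite("pics/s3.png",np.hstack([c1,c2])); np.save("t2.npy",t)
```

```text
6.25 [ 0.47111719 -0.2332078   0.22240289] [-3.44463788  6.43909929  7.0549176 ] 30.735588878622156
drillframe -0.02573532424103434 -0.00019895042719211744 -0.06839710873092278
theta from dz 0.4928454539377362
[[246 246 246 241 216 135  73  53  49  50  61 110 165 181 145 107  94  93  95  93  91]
 [246 246 245 230 172 106  75  64  60  55  58  92 135 158 142 107  92  90  94  94  94]
 [245 245 240 201 126  84  74  74  75  59  47  60  83 107 102  82  73  76  83  88  91]
 [244 242 227 158  94  72  63  69  73  56  42  42  48  56  56  51  50  56  62  67  74]
 [242 238 197 119  76  59  52  62  69  53  39  38  38  40  38  40  41  40  44  46  54]
 [239 231 163  85  59  47  47  65  75  56  40  38  36  38  37  38  37  38  38  38  49]
 [237 226 147  68  49  43  48  67  75  56  42  38  39  38  38  38  38  39  37  38  47]
 [231 216 139  74  60  58  57  69  71  52  42  38  39  38  39  38  38  39  38  40  50]
 [221 195 122  70  66  74  74  80  78  60  53  53  47  44  42  42  41  41  39  39  54]
 [212 179 105  58  55  64  65  73  73  68  70  73  63  59  58  55  48  44  41  40  52]
 [212 176 100  48  4
[... 498 characters left out ...]
64]
 [211 158  82  40  35  35  35  34  35  35  34  34  36  35  36  38  37  37  38  43  70]
 [215 168  94  48  40  38  35  35  36  36  35  35  36  35  33  36  36  37  38  51  85]
 [219 194 125  74  62  56  48  40  38  39  36  36  34  35  34  35  35  34  39  65 103]
 [222 210 157 109  93  88  74  55  53  54  50  44  39  38  37  34  35  37  50  84 112]
 [222 218 188 133 108 104  90  77  80  86  80  71  62  56  50  43  40  41  62  91 111]
 [222 219 197 151 131 115 104  99 100 103 100  92  87  85  79  71  62  65  82  98 104]
 [221 220 211 195 172 132 109 108 107 108 104  91  80  89  98  97  94  93 101 106 108]
 [211 214 217 212 180 132 111 108 108 108 105  91  82  96 104 108 107 108 110 113 113]]
```

View pics/s3.png

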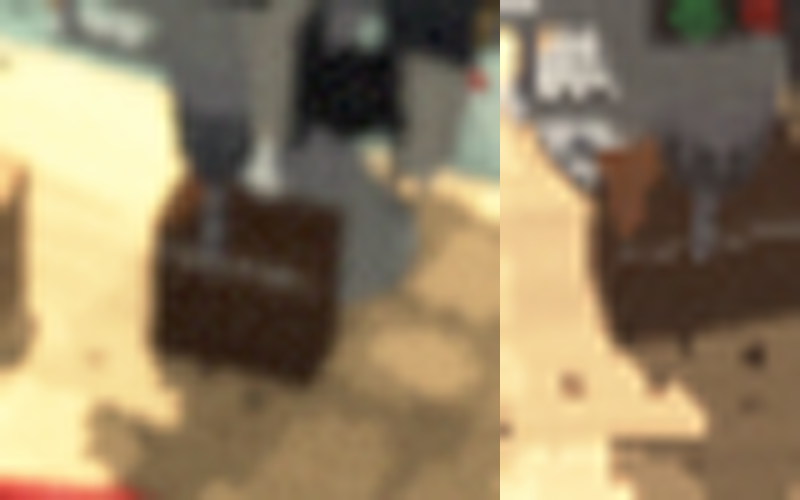

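The bit now ends just below the white line in the scene view, at about (310.5,251.5), with the line at row 250.7 there. The top view shows the tip near (317,220). I'll make an independent line-height estimate from the top view.

Run:
```python
from h import *
T=Cam("top");np.set_printoptions(linewidth=190)
g=np.mean([cv2.cvtColor(optics.camera("top"),6).astype(float) for _ in range(8)],0); np.save("t3.npy",g)
print(g[206:234,306:330].round().astype(int))
t=np.load("t1.npy"); print(t[212:226,306:330].round().astype(int))
pose=[.5681,-.1235,.200]
for n,P in dict(tip_rest=[-.01,0,.084],tip_49=[-.01,0,.0692],lineL=[-.0005,.03,.067],lineR=[-.0005,-.03,.067],botL=[-.0005,.03,.018],botR=[-.0005,-.03,.018]).items(): print(n,T.proj(W(pose,P)).round(2))
```

```text
[[194 180 176 125  96  96  95  96  95  95  95  94  94  95  94  94  94  99  63  48  47  47  59  52]
 [167 116  98 127 102  96  97  96  96  94  94  94  94  94  92  91  90 110  86  54  47  47  67  52]
 [ 99  98  97  98  98  97  98  95  90  90  92  93  94  95  92  90  87 108  98  58  48  48  48  49]
 [125 131 126 105  98  95  91  88  85  88  91  91  90  90  89  87  76  72  87  55  47  46  46  47]
 [158 173 180 134 107  97  88  78  75  85  88  91  91  88  87  77  63  53  93  71  51  53  60  63]
 [106 120 161 145 114  92  86  71  59  77  77  82  91  79  76  65  58  52  67  98  83  86  96 100]
 [124 103  88  83  83  83  83  64  56  74  61  58  76  61  63  60  53  49  52 106 112 112 113 114]
 [168 154 101  84  83  82  82  67  57  61  57  57  67  58  60  54  51  51  51  93 108 110 112 118]
 [117 126  80  78  81  80  74  55  54  52  58  58  56  50  53  52  50  51  51  78 112 110 112 122]
 [164 106  64  76  79  80  57  51  51  52  67  68  57  54  51  51  52  52  51  53 112 111 109 133]
 [210 149  75  76  80  80  57  51  51  51  74  80  58  52  52  51  51  52  52  54 132 118 114 139]
 [203 138  
[... 2493 characters left out ...]
9  80  72  58  58  57  58  57  58  57  56  57  56  88 130 136 136 136]
 [212 134  69  59  58  57  57  58  57  58  58  57  58  56  56  58  57  57  59  86 124 135 137 138]
 [210 158  80  59  56  55  56  56  56  58  57  58  57  58  56  57  58  56  57  88 106 125 130 129]
 [207 187  94  57  55  56  58  55  58  56  56  56  56  57  57  57  58  56  58  94 108 109 110 111]
 [208 208 122  64  58  56  56  56  55  56  56  56  56  58  56  57  56  59  64 107 114 113 114 115]
 [212 213 152  76  56  56  56  56  56  56  56  60  64  65  70  78  79  86  94 114 116 116 116 121]]
tip_rest [316.53 218.09]
tip_49 [316.33 220.38]
lineL [308.17 219.27]
lineR [323.77 218.14]
botL [307.7  226.63]
botR [322.94 225.52]
```

Run:
```python
from h import *
T=Cam("top")
for name in("t3.npy","t1.npy"):
    g=np.load(name); lp=[];bp=[]
    for c in [312,313,314,319,320,321,322,323,324]:
        rr=np.arange(216,222); col=g[rr,c]; v=np.clip(col-g[221:224,c].mean()-1.5,0,None); lp.append([c,(v*rr).sum()/v.sum()])
    for c in [311,312,313,314,316,317,318,319,322,323]:
        rr=np.arange(222,229); p=g[rr,c]; lo=p[0]; hi=110 if name=="t3.npy" else 115; lev=(lo+hi)/2
        i=np.where((p[:-1]<lev)&(p[1:]>=lev))[0][0]; bp.append([c,rr[i]+(lev-p[i])/(p[i+1]-p[i])])
    lp=np.array(lp);bp=np.array(bp); print(lp.round(2).tolist(),bp.round(2).tolist())
    fl=np.polyfit(lp[:,0],lp[:,1],1);fb=np.polyfit(bp[:,0],bp[:,1],1); print(fl,fb,np.polyval(fl,317),np.polyval(fb,317))
    for dl,db in((0,0),(.15,0),(0,.15)):
        C=[311.,317.,323.]; b=[T.plane([c,np.polyval(fb,c)+db],.018) for c in C]
        u=(b[2]-b[0])[:2];u/=np.linalg.norm(u);n=np.array([-u[1],u[0]]); n*=np.sign(n[0]); hs=[]
        for c in C:
            d=T.ray([c,np.polyval(fl,c)+dl]);k=n@(b[0]-T.p)[:2]/(n@d[:2]);hs.append(((T.p+k*d)[2]-.018)*1e3)
        bit=W([.5681,-.1235,.2],[-.01,0,.08]); print("yaw",np.arctan2(n[1],n[0]).round(3),"h",np.round(hs,1),"d",(n@(b[0]-bit)[:2]*1e3).round(1))
```

```text
[[312.0, 218.63], [313.0, 219.69], [314.0, 219.33], [319.0, 218.65], [320.0, 218.35], [321.0, 217.83], [322.0, 217.69], [323.0, 217.67], [324.0, 217.67]] [[311.0, 227.04], [312.0, 226.76], [313.0, 226.72], [314.0, 226.75], [316.0, 226.27], [317.0, 226.04], [318.0, 225.76], [319.0, 225.71], [322.0, 225.17], [323.0, 225.0]]
[-1.46138490e-01  2.64958698e+02] [-1.71911903e-01  2.80532319e+02] 218.63279681431865 226.0362455497282
yaw 0.317 h [51.  50.  49.1] d 8.3
yaw 0.317 h [50.  49.  48.1] d 8.3
yaw 0.317 h [52.  51.  50.1] d 7.6
[[312.0, 218.76], [313.0, 219.64], [314.0, 219.28], [319.0, 218.66], [320.0, 218.23], [321.0, 217.74], [322.0, 217.72], [323.0, 217.7], [324.0, 217.71]] [[311.0, 227.06], [312.0, 226.8], [313.0, 226.72], [314.0, 226.75], [316.0, 226.3], [317.0, 226.07], [318.0, 225.77], [319.0, 225.72], [322.0, 225.21], [323.0, 224.98]]
[-1.47526522e-01  2.65394315e+02] [-1.72523794e-01  2.80740911e+02] 218.62840731339668 226.05086801516143
yaw 0.317 h [51.1 50.1 49.2] d 8.2
yaw 0.317 h [50.1 49.2 48.2] d 8.2
yaw 0.317 h [52.1 51.1 50.2] d 7.5
```

Emit:
play_rows([
  {"delta_pos": [0.3,0,3],"turn": 0,"jaw": 5},
  {"delta_pos": [0.5,0,6],"turn": 0,"jaw": 5},
  {"delta_pos": [0.7,0,8],"turn": 0,"jaw": 5},
  {"delta_pos": [0.8,0,9.6],"turn": 0,"jaw": 5},
  {"delta_pos": [0.8,0,9.6],"turn": 0,"jaw": 5},
])

```text
time_s: 7.15
tool_pos: [0.4702, -0.2334, 0.2126]
eef_rot: [0.0, -0.1, 0.995, 0.0]
ft_force: [-3.0, 6.6, 7.0]
finger_gap: 0.348
finger_force: 30.0
```

Run:
```python
from h import *
np.set_printoptions(linewidth=190); T=Cam("top");S=Cam("scene")
g=np.mean([cv2.cvtColor(optics.camera("scene"),6).astype(float) for _ in range(8)],0); np.save("g4.npy",g)
t=np.mean([cv2.cvtColor(optics.camera("top"),6).astype(float) for _ in range(6)],0)
s=manip.read_state(); d=s['tool_pos']-[.4963,-.2279,.2908]
th=.61-np.arcsin((.15*np.sin(.61)+d[2])/.15); print(s['time_s'],s['tool_pos'],s['ft_force'],s['finger_gap']*87.6,"theta",th,"tip h",66-30*th)
print((g-np.load("g2.npy"))[244:256,305:317].round().astype(int)); print(g[244:256,305:317].round().astype(int)); print(t[214:224,312:322].round().astype(int))
# knob in the pictures against kinematics
pose=[.5681,-.1235,.2]; k=W(pose,[.03-.15*np.cos(.61-th),-.09,.225+.15*np.sin(.61-th)]); print("knob expected",S.proj(k),T.proj(k))
a=optics.camera("scene");tt=optics.camera("top")
c1=cv2.resize(a[185:285,280:380],(400,400),interpolation=cv2.INTER_CUBIC); c2=cv2.resize(tt[160:260,290:390],(400,400),interpolation=cv2.INTER_CUBIC); cv2.imwrite("pics/s4.png",np.hstack([c1,c2]))
```

```text
7.85 [ 0.47019659 -0.23339719  0.21275846] [-2.62615447  7.19147538  8.05498181] 29.844234153684834 theta 0.5573851847813395 tip h 49.27844445655981
[[-1 -2 -3 -2 -4 -5 -7 -4 -1 -3 -2 -4]
 [-2 -2 -1 -1 -2  0  4  2  0 -2 -2 -1]
 [ 0 -1 -1 -2  0  1  7  4  0 -1 -1 -2]
 [ 5 -2 -2 -1 -2  1  3  1  1 -2  0 -1]
 [ 3 -1 -1 -1 -1  1  3  2 -2 -2 -2  0]
 [-2  0 -2 -2 -1  4  8  5  2  1  0  2]
 [-2  1  0 -1 -2 -2  4  2 -1 -2  0 -2]
 [-2 -2  0 -1  0  0  7  4 -1  0 -2 -1]
 [-2 -3  1 -3 -1  1  7  2  0 -1  0 -1]
 [-2 -2  0  1 -3  3  2 -1 -3  0 -1  0]
 [-1 -1  1 -1  0 -1  0 -2  1 -1 -1 -1]
 [-2 -1 -3 -2 -1  0 -1  0  0  1 -1  0]]
[[239 199 123  83  70  69  68  55  46  56  81 103]
 [225 156  92  71  61  69  77  58  42  40  45  55]
 [196 118  74  57  51  63  76  58  40  37  37  38]
 [168  84  57  46  46  66  77  57  40  37  37  38]
 [150  67  48  42  46  68  78  58  39  35  37  38]
 [138  74  58  55  56  72  79  57  43  39  39  40]
 [120  70  66  73  72  78  81  62  52  51  48  43]
 [104  56  55  64  65  72  80  72  69  73  62  57]
 [ 98  46  42  44  46  55  63  61  61  65  64  70]
 [ 98  44  38  38  36  42  43  43  42  46  51  60]
 [ 97  43  38  35  35  38  38  37  39  37  40  43]
 [ 96  43  36  36  35  36  34  36  37  38  36  37]]
[[75 55 54 56 57 58 62 57 58 52]
 [58 52 53 54 60 62 57 54 50 51]
 [57 53 52 52 62 70 56 51 51 51]
 [56 52 51 52 70 74 56 52 54 61]
 [53 52 56 62 87 83 62 62 68 75]
 [57 62 66 78 88 85 67 74 65 54]
 [63 74 65 58 74 66 54 51 50 51]
 [51 51 51 50 56 52 50 50 49 50]
 [51 50 52 51 50 51 50 50 50 50]
 [49 50 50 51 50 50 50 50 50 48]]
knob expected [325.06895689 237.89376454] [349.7678024  216.34651161]
```

View pics/s4.png

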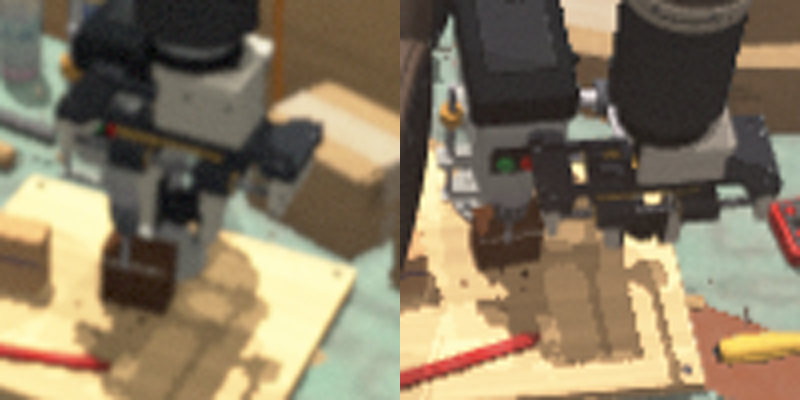

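Both views show the knob still gripped, at about (325,236) against an expected (325,238). The blocks and pencil have not moved. The bit point sits about 1.4 px (scene) and 1.7 px (top) below the line, which fits a level tip about 8–9 mm in front of the face. The lever reading puts the tip 49.3 mm above the board, with the line measured at about 49 mm. I'm handing it in.

Run:
```python
from plant import manip, order
s=manip.read_state(); print(s['tool_pos'],abs(s['qvel']).max(),s['finger_force']); print(order.close_job())
```

```text
[ 0.47021098 -0.23341777  0.21279667] 0.0009581601858832755 30.00101923942566
the job is handed in; nothing more can be done
None
```

The job is handed in with the knob still gripped and the bit standing still about 49.3 mm above the board; I measured the oak block's line at about 49 mm, good to roughly 1 mm from the camera pictures.

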